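# Make up a disc filter for stain and clamp it shut

## Task

Make up the steel disc filter for the next batch of stain: on the holder's seat, between its four guide pins, lay the perforated support plate, then the plain filter pad, then the sealing ring, and last the cover with its boss up, each flat and centred on the one below. Then swing the hinged hold-down arm over the cover and press its grip bar down until the spring catch snaps over the arm's cross-pin, so that the sprung foot keeps the pack clamped. Leave the beaker and the two stain bottles standing where they are.

Things in the scene. Friction and masses are not known exactly. Their poses are not given: they have to be found in the camera images.
- holder: Steel filter holder fixed to the bench: foot 100 mm across, flange 89 mm across (top z 30 mm), on it a raised seat 54 mm across (top z 33 mm). Origin on the bench under its centre; z up, x from the seat to the arm's hinge, y along the hinge. Hinge cheeks at x +41 to +59 mm (up to z 105), catch at x -37 to -57 mm (up to z 114, 26 mm wide); above the flange the +y and -y sides are free for fingers.
- seat (a point): Centre of the top of the holder's seat, 33 mm above the bench, axes as the holder's. In the finished pack the undersides lie above it by: plate 0, pad 8, ring 14, cover 22 mm.
- guide_pins (a point): Centre of the circle through the tips of the four guide pins, 66 mm above the bench, axes as the holder's. The pins are 6 mm thick, stand on a radius of 36.5 mm at 45, 135, 225 and 315 degrees from x, straight from the flange to z 60 mm, then tapering to z 66 mm. A 60 mm disc between them has 3 mm of play to each side.
- support_plate: Perforated steel disc, 60 mm across, 8 mm thick, many small holes, 0.1 kg. Origin at the centre of its underside, z up; it starts lying on the bench; both faces alike.
- filter_pad: Plain off-white pressed filter disc without holes, stiff, 60 mm across, 6 mm thick. Origin at the centre of its underside, z up; it starts lying on the bench; both faces alike.
- seal_ring: White hard plastic ring, 60 mm outside, 42 mm inside, 8 mm thick. Origin at the centre of its underside, z up; it starts lying on the bench; both faces alike.
- cover: Steel cover: a disc 60 mm across and 8 mm thick, on it a dome (50 mm across at its foot) and a flat-topped boss 24 mm across that ends 22 mm above the underside; a short hose barb at the boss's side stays within the disc's outline. 0.16 kg. Origin at the centre of its underside, z up; it starts lying on the bench boss up.
- clamp_arm (a joint): Angle of the hold-down arm (rad): 0 level and closed, 2.1 fully open, up and leaning back behind the hinge; starts at 1.95 to 2.1. Light friction; stays open leaned back, sinks by itself below about 50 degrees until its pin rests on the catch's slope at 0.11. Then press the grip bar down with about 5 to 10 N to just below level (-0.02 to -0.05; stop at -0.06): the catch snaps in.
- clamp_hinge (a point): Middle of the arm's hinge: 50 mm behind the seat's centre (holder x), 95 mm above the bench; the axis runs along the holder's y. The arm is two rails, 31 mm over all and 10 mm high, joined by a 6 mm cross-pin 94 mm from the hinge, which the catch holds.
- grip_bar (a point): Centre of the black round grip bar at the arm's end, 130 mm from the hinge, 14 mm thick, 46 mm long along the holder's y. It can be pinched across its ends (it turns between the fingers) or pushed; the catch is 20 mm nearer the seat. Closed it lies at z 95 mm, 80 mm before the seat's centre; open (2.1) at z 207 mm, 115 mm behind it.
- plunger: Sprung foot under the arm, 18 mm across, 50 mm from the hinge, over the seat's centre when the arm is closed; origin in the arm's middle line. It gives up to 9 mm, from 3.6 N, 1.8 N more per mm; on the full pack it is pressed in about 4 mm when the catch holds.
- catch (a joint): Angle of the spring catch at the holder's front (rad): 0 upright, where its nose lies over the arm's cross-pin once the arm is closed; it is pushed outwards (up to 0.3) by the pin as the arm comes down and springs back by itself.
- beaker: Empty translucent beaker, 55 mm across, 66 mm high, to the right of the work. Origin under its centre.
- bottle_a: Dropper bottle of stain, 31 mm across, 75 mm high, behind the work on the right. Origin under its centre.
- bottle_b: The same kind of dropper bottle, 31 mm across, 75 mm high, behind the work on the left. Origin under its centre.
Mind the look-alikes: they are no part of the job. What is shaped like the seal_ring but orange is not meant.

How it is judged:
By the outcome, as a careful person would: the job done as asked, in the order asked, and still so for the second after the job is handed in, with the robot touching nothing.
It also fails if it takes over 72 s, if anything falls off the work surface, if the arm or the gripper's body presses on something with over 40 N, if the wrist force passes 120 N, or if a joint passes its speed limit or range.

## Robot

A 6-joint arm with a two-finger parallel gripper is mounted at the origin on a cart in front of the work surface, level with it; the furniture and walls round the work are solid. World frame = base frame: x ahead of the robot, y to its left, z up, the work surface at z = 0. Lengths are in mm, angles in rad, forces in N, time in s.
With the tool pointing down it reaches from about 350 to 775 mm from the base axis. Payload 7.3 kg.
Tool frame: the origin (TCP) lies at the very end of the fingers, on their centre line; the grasp point (between the pads) lies behind it (bot.grip_point_offset is the z of the grasp point in the tool frame, in mm); z points along the fingers, y is the line along which they close (so a half turn about z gives the same grasp; the last joint's range is limited). The gripper opens to 92 mm and grips with 3 to 60 N. Pads are 19 mm wide; open, the fingers measure 130 mm over their backs; the gripper's body (75 mm by 190 mm) begins 47 mm behind the grasp point.
Start: joints at [1.11, 0.342, 1.524, -0, 1.275, -0.146], TCP at [162.539, 499.225, 226.741] pointing down, gripper open.
Joint ranges: [-2.53, 2.53], [-0.77, 2.02], [0.04, 2.7], [-1, 4.14], [0.28, 2.66], [-3.11, 3.11]. Speed limits (rad/s): [2.57, 2.57, 3.14, 3.14, 3.14, 3.14].

## Interface

Orientations are given as [roll, pitch, yaw] about the fixed x, y, z axes, in that order (R = Rz(yaw) Ry(pitch) Rx(roll)).
In Python, from plant import bot gives the robot as it stands. The module is installed in compiled form; this text tells all that it offers.
- The arm moves only by the shell command python3 -m crank 'ROWS'. ROWS is JSON, a list that holds one entry, the list of rows, each a list of 5 numbers: the opening, from 0 (shut) to 1 (fully open), then the shift along the tool's x, y, z in cm, then the turn about the tool's z in degrees. In form: [[[claw, x, y, z, turn], ...]]. A call has exactly 10 rows; each row is the pose to reach, as a shift and turn from the pose commanded when the call began, along the tool's axes at that moment; what a row does not reach only later rows make up. A row lasts 1/10 s, in which the tool goes at most 50 mm and 8.59 degrees, less where a joint would pass 70% of its speed; a pose out of reach is approached as far as the arm can. A call with a gripper value outside its range is refused whole. The fingers move at their own pace and stop on an object; the grip force is fixed at half the most. Time passes only in rows, so rows that repeat a pose let the fingers close, or fill a call up. It gives the time, the measured TCP pose, the force, the opening and the grip force at its end, in the units of the state.
- bot.get_obs(): the state, without advancing time (a new reading comes with each control period).
- bot.capture(name): name is "side" or "top"; returns (picture, depth): 400x640x3 uint8, red, green, blue; 400x640 float32, mm along the optical axis (not along the pixel's ray), 0 where there is no reading.
- bot.calibration(name): a dict with "vertical_fov" (degrees; the focal length in pixels is half the picture's height over the tangent of half this angle, whatever the lens; pixels are square), "cx", "cy" (the principal point, pixels), "rvec" (rotation vector, rad) and "tvec" (3), from world to camera coordinates, as OpenCV has them. Camera axes: x right, y down, z forward; pixel columns grow to the right and rows downward; lengths in mm; the calibration is good to about 2 mm. A picture is of the moment at which its call begins. calibration takes no time and is no camera call.
- bot.close_job(): hands the job in; it is judged then, once.
The state is a dict: "time": time; "joint_positions": joint angles; "dq": joint speeds; "tau": joint torques, N m; "tool_pos": TCP position; "tcp_rot": TCP orientation; "contact_force": force on the tool from outside, world axes, zero at the start; "moment": the same for the moment, N m; "grip_width": finger opening in mm; "finger_force": force on a finger pad.
Only numpy, scipy, OpenCV 4.12 (cv2) and the standard library are available. Lean on these libraries where they do the work, as an engineer would, in place of code of your own. Each camera call takes 0.05 s, during which the arm holds its last target. There are 200 camera calls.

## Working session

There is one attempt and no reset: what is moved stays moved. The work goes in short steps, Python scripts to look and compute and a shell command to move; the robot and the scene stay as the last step left them, time stands still between calls to the robot, and variables do not carry over. Pictures are saved under pics/ and viewed, at most 10 in all, crops included, and the job is handed in when it is done.

```bash
mkdir -p pics; cat > h.py <<'E'
import numpy as np, cv2
from plant import bot
def cal(n):
    c=bot.calibration(n); f=200/np.tan(np.radians(c["vertical_fov"])/2)
    R=cv2.Rodrigues(np.array(c["rvec"],float))[0]; return f,c["cx"],c["cy"],R,np.array(c["tvec"],float).ravel()
def ray(n,u,v,z):
    f,cx,cy,R,t=cal(n); o=-R.T@t; d=R.T@np.array([(u-cx)/f,(v-cy)/f,1]); return o+d*(z-o[2])/d[2]
def pix(n,p):
    f,cx,cy,R,t=cal(n); q=R@np.array(p,float)+t; return np.array([f*q[0]/q[2]+cx,f*q[1]/q[2]+cy])
def cloud(n,dep):
    f,cx,cy,R,t=cal(n); v,u=np.mgrid[0:400,0:640]; q=np.stack([(u-cx)/f*dep,(v-cy)/f*dep,dep],-1); return (q-t)@R
def snap(n,name=None):
    a,d=bot.capture(n)
    if name: cv2.imwrite(f"pics/{name}.png",a[:,:,::-1])
    return a,d
E
python3 - <<'E'
from h import *
for n in("top","side"):
    a,d=snap(n,n+"0"); np.savez(n+"0.npz",a=a,d=d); f,cx,cy,R,t=cal(n); print(n,f,cx,cy,-R.T@t,R[2])
    print(bot.calibration(n).keys(), (d==0).mean())
o=bot.get_obs(); print(o["time"],o["tool_pos"],o["tcp_rot"],o["grip_width"],bot.grip_point_offset)
E
```

```text
top 402.523859267615 321.07026525857066 195.65478427305828 [ 351.75757688  -12.43000789 1232.05182383] [ 1.34479383e-01 -9.20939183e-04 -9.90915964e-01]
dict_keys(['vertical_fov', 'cx', 'cy', 'rvec', 'tvec']) 0.00421875
side 457.3202599321848 314.517741269746 203.92057635660905 [ 328.10149233 -935.31413372  815.81583265] [ 0.16126522  0.76669407 -0.62142878]
dict_keys(['vertical_fov', 'cx', 'cy', 'rvec', 'tvec']) 0.0227109375
0.1 [162.37080362 498.88389917 226.10936098] [-3.14023537e+00 -1.95299865e-04  2.82678970e+00] 92.07723179277815 -18.8
```

View pics/top0.png

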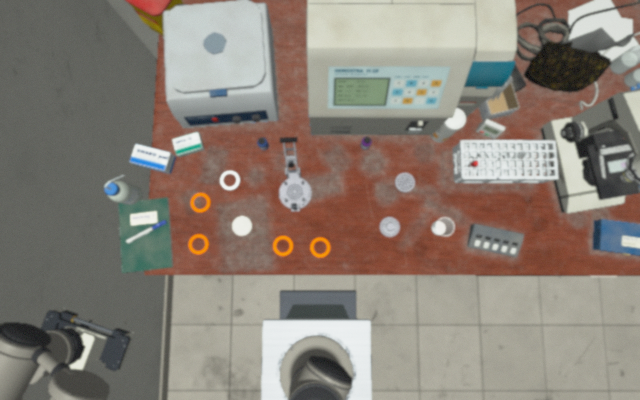

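View pics/side0.png

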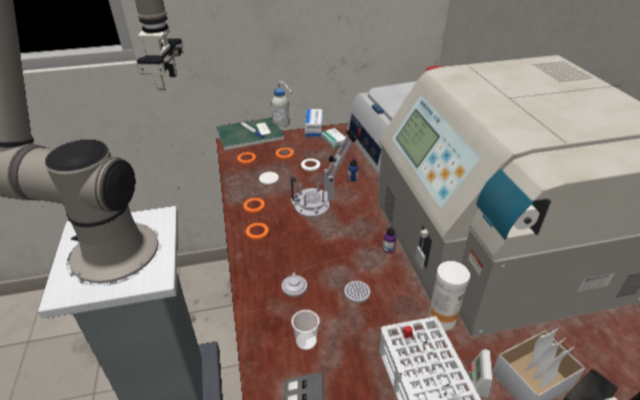

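The top view shows: white ring (230,180), pad (241,226), holder (295,193), perforated plate (405,182), cover (390,227), beaker (443,227) and bottles (263,143) and (367,141). The orange rings are decoys. In the side view the plate is at (357,291), the cover at (293,284) and the holder at (311,203). Next I'll measure them.

```bash
python3 - <<'E'
from h import *
for n in("top","side"):
    z=np.load(n+"0.npz"); P=cloud(n,z["d"]); a=z["a"]
    pts={"top":dict(ring=(230,180),pad=(241,226),plate=(405,182),cover=(390,227),beaker=(443,227)),
         "side":dict(ring=(311,164),pad=(268,178),plate=(357,291),cover=(293,284),beaker=(306,330))}[n]
    for k,(u,v) in pts.items():
        c=ray(n,u,v,6)
        m=(np.hypot(P[...,0]-c[0],P[...,1]-c[1])<55)&(P[...,2]>3.5)&(P[...,2]<120)
        q=P[m]; 
        if len(q)==0: print(n,k,c,"none");continue
        hull,r=cv2.minEnclosingCircle(q[:,:2].astype(np.float32))
        print(n,k,c[:2].round(),"n",len(q),"mean",q.mean(0).round(1),"circ",np.round(hull,1),round(r,1),"zmax",q[:,2].max().round(1))
    # bright/low-sat color segmentation vs red bench
    hsv=cv2.cvtColor(a,cv2.COLOR_RGB2HSV)
    m=((hsv[...,1]<60)&(hsv[...,2]>100)).astype(np.uint8)
    N,L,S,C=cv2.connectedComponentsWithStats(m)
    for k,(u,v) in pts.items():
        ls=L[v-9:v+10,u-9:u+10]; ls=ls[ls>0]
        if len(ls)==0: print(k,"-");continue
        l=np.bincount(ls).argmax(); cs,_=cv2.findContours((L==l).astype(np.uint8),cv2.RETR_EXTERNAL,cv2.CHAIN_APPROX_NONE)
        c=max(cs,key=cv2.contourArea); e=cv2.fitEllipse(c); h={"ring":8,"pad":6,"plate":8,"cover":8}.get(k,30)
        print(n,k,"ell",np.round(e[0],1),np.round(e[1],1),ray(n,*e[0],h)[:2].round(1))
# holder crops
a=np.load("top0.npz")["a"][120:220,240:345];b=np.load("side0.npz")["a"][125:225,270:375]
cv2.imwrite("pics/hold.png",cv2.resize(np.hstack([a,b])[:,:,::-1],None,fx=3.8,fy=3.8,interpolation=cv2.INTER_CUBIC))
P=cloud("top",np.load("top0.npz")["d"])
for lo,hi in((24,31.5),(31.5,40),(50,75),(80,120),(120,250)):
    c=ray("top",295,193,33); m=(np.hypot(P[...,0]-c[0],P[...,1]-c[1])<(60 if hi<130 else 170))&(P[...,2]>lo)&(P[...,2]<hi)
    q=P[m]; print(lo,hi,len(q),q.mean(0).round(1),q.min(0).round(1),q.max(0).round(1), np.round(cv2.minEnclosingCircle(q[:,:2].astype(np.float32))[0],1))
E
```

```text
top ring [566. 268.] n 357 mean [563.9 269.    6.9] circ [566.3 267.8] 54.7 zmax 14.7
top pad [424. 230.] n 488 mean [423.8 229.4   6.8] circ [424.4 229.7] 54.9 zmax 13.9
top plate [ 561. -273.] n 423 mean [ 561.1 -271.7    7.8] circ [ 561.3 -272.5] 54.7 zmax 15.5
top cover [ 422. -224.] n 473 mean [ 422.2 -220.8   11.4] circ [ 422.5 -223.4] 54.5 zmax 29.2
top beaker [ 423. -385.] n 433 mean [ 422.2 -379.6   26.8] circ [ 422.9 -384.9] 54.9 zmax 75.0
top ring ell [229.2 179.8] [20.3 21.3] [566.5 269.9]
top pad ell [242.2 227.2] [23.3 35.8] [420.7 226. ]
top plate ell [404.7 182.5] [19.6 21.7] [ 559.5 -271.4]
top cover ell [389.2 226.6] [19.4 20.2] [ 423.6 -220.8]
top beaker ell [443.2 226.3] [19.4 23.4] [ 423.5 -378.1]
side ring [572. 267.] n 137 mean [571.  264.2   7.3] circ [573.  268.4] 53.3 zmax 13.4
side pad [427. 222.] n 194 mean [427.2 224.8   6.5] circ [421.5 219.5] 51.0 zmax 11.5
side plate [ 564. -273.] n 460 mean [ 562.5 -274.     8.1] circ [ 563.3 -273. ] 54.3 zmax 13.2
side cover [ 424. -219.] n 441 mean [ 425.4 -227.1   13.1] circ [ 423.1 -219.6] 52.6 zmax 26.7
side beaker [ 428. -351.] n 850 mean [ 423.8 -370.5   40.3] circ [ 433.3 -357.2] 47.0 zmax 70.5
side ring ell [310.3 163.9] [13.  19.1] [569.  265.3]
side pad ell [267.7 177.7] [14.7 21.5] [425.9 223.7]
side plate ell [356.4 291.3] [22.  25.9] [ 561.6 -274.7]
side cover ell [293.9 285.1] [21.6 24.8] [ 425.6 -224. ]
side beaker ell [305.3 327.9] [26.6 41.2] [ 425. -363.]
24 31.5 216 [529.4  62.9  29.6] [471.2  17.   24.8] [581.  107.7  31.5] [526.   65.1]
31.5 40 467 [531.   66.2  34.4] [470.5  22.8  31.5] [580.6 107.3  39.9] [525.6  66.5]
50 75 32 [528.5  64.9  62. ] [470.7  36.4  50.9] [574.3  93.8  71.4] [523.   70.6]
80 120 85 [542.5  65.9 102.7] [470.6  46.8  80.2] [579.8  89.4 116.1] [526.2  66. ]
120 250 288 [614.6  70.2 178.9] [578.2  49.3 121.4] [643.8  93.6 222. ] [613.7  69.7]
```

View pics/hold.png

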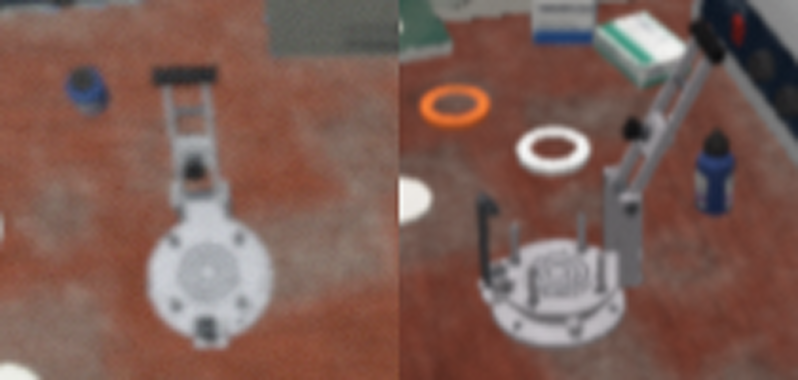

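The crops show the top-view pins at crop pixels (173,240), (240,238), (176,305) and (243,302), flange centre about (209,277), catch (207,328) and bar ends (153,76)–(217,73). The arm is open and leaning back. Next: holder pose by rays.

```bash
python3 - <<'E'
from h import *
T=lambda x,y:(x/3.8-.37+240,y/3.8-.37+120)
S=lambda x,y:((x-399)/3.8-.37+270,y/3.8-.37+125)
pt=np.array([ray("top",*T(*p),60)[:2] for p in((173,240),(240,238),(176,305),(243,302))]); print(pt.round(1),pt.mean(0))
d1=pt[0]-pt[2]+pt[1]-pt[3]; d2=pt[0]+pt[2]-pt[1]-pt[3]; print("yaw",np.degrees([np.arctan2(d1[1],d1[0]),np.arctan2(-d2[0],d2[1])]))
print("bar",[ray("top",*T(*p),207)[:2].round(1) for p in((153,76),(217,73))],"catch",ray("top",*T(207,326),112)[:2])
print("flange c",ray("top",*T(209,277),28)[:2], "seat c", ray("top",*T(208,272),33)[:2])
print("side: flange",ray("side",*S(557,279),30)[:2],"seat",ray("side",*S(560,271),33)[:2],"bar",ray("side",*S(708,43),207)[:2], "catch", ray("side",*S(486,203),112)[:2])
# outer silhouette of base in top, low-sat mask; pad with tighter mask
a=np.load("top0.npz")["a"]; hsv=cv2.cvtColor(a,cv2.COLOR_RGB2HSV)
m=((hsv[...,1]<60)&(hsv[...,2]>80)).astype(np.uint8); m[:176]=0; m[:,:270]=0;m[:,325:]=0; m[212:]=0
e=cv2.fitEllipse(max(cv2.findContours(m,0,1)[0],key=cv2.contourArea)); print("base ell",e,ray("top",*e[0],28)[:2])
m=((hsv[...,1]<45)&(hsv[...,2]>170)).astype(np.uint8);m2=np.zeros_like(m);m2[212:240,227:257]=m[212:240,227:257]
e=cv2.fitEllipse(max(cv2.findContours(m2,0,1)[0],key=cv2.contourArea)); print("pad ell",e,ray("top",*e[0],6)[:2])
E
```

```text
[[548.9  92.6]
 [550.6  40.5]
 [498.   89.5]
 [500.5  37.8]] [524.47679968  65.0976141 ]
yaw [3.284714  2.3080719]
bar [array([638.7,  94.8]), array([640.9,  50.7])] catch [475.98796695  61.93135237]
flange c [524.4989268   66.36621506] seat c [527.78100798  66.87620483]
side: flange [528.69230993  62.26373244] seat [532.1264088  67.4253818] bar [641.36135631  74.74589849] catch [477.54112821  55.07289299]
base ell ((295.8009338378906, 192.69879150390625), (34.26778793334961, 34.68134689331055), 68.08972930908203) [523.97689145  62.82262184]
pad ell ((241.44642639160156, 225.4252166748047), (19.584596633911133, 19.91950798034668), 21.5623836517334) [426.11067979 228.46597751]
```

```bash
cat > go.py <<'E'
import sys,numpy as np
from scipy.spatial.transform import Rotation as Ro
from plant import bot
# go.py x y z [yawdeg] : shift from the present pose, tool axes, cm; yaw of tool
def go(x,y,z,yaw=182.7):
    o=bot.get_obs(); r=Ro.from_euler("xyz",o["tcp_rot"]); R=r.as_matrix()
    s=R.T@(np.array([x,y,z])-o["tool_pos"])/10; cur=np.degrees(np.arctan2(R[1,0],R[0,0]))
    t=-((yaw-cur+180)%360-180)
    print("t%.2f"%o["time"],"pos",np.round(o["tool_pos"],1),"yaw %.1f"%cur,"F",np.round(o["contact_force"],1),"w %.1f f %.1f"%(o["grip_width"],o["finger_force"]),"| SHIFT",np.round(s,2),"turn %.1f"%t)
if __name__=="__main__": go(*map(float,sys.argv[1:]))
E
python3 go.py 560.5 -273 160
```

```text
t0.10 pos [162.4 498.9 226.1] yaw 162.0 F [ 0.1 -0.3  0.5] w 92.1 f 0.0 | SHIFT [-61.76 -61.06   6.68] turn -20.7
```

```bash
r='-61.8,-61.1,6.7,-20.7'; 
python3 -m crank '[[[1,-61.8,-61.1,6.7,-20.7],[1,-61.8,-61.1,6.7,-20.7],[1,-61.8,-61.1,6.7,-20.7],[1,-61.8,-61.1,6.7,-20.7],[1,-61.8,-61.1,6.7,-20.7],[1,-61.8,-61.1,6.7,-20.7],[1,-61.8,-61.1,6.7,-20.7],[1,-61.8,-61.1,6.7,-20.7],[1,-61.8,-61.1,6.7,-20.7],[1,-61.8,-61.1,6.7,-20.7]]]'; python3 go.py 560.5 -273 160
```

```text
time: 1.1
tool_pos: [388.4, 60.6, 188.7]
tcp_rot: [3.141, 0.0, -3.095]
contact_force: [1.1, 0.0, -0.1]
grip_width: 91.8
finger_force: 0.0
t1.10 pos [388.4  60.6 188.7] yaw -177.4 F [ 1.1  0.  -0.1] w 91.8 f 0.0 | SHIFT [-15.65 -34.12   2.87] turn -0.1
```

```bash

python3 -m crank '[[[1,-15.6,-34.1,2.9,0],[1,-15.6,-34.1,2.9,0],[1,-15.6,-34.1,2.9,0],[1,-15.6,-34.1,2.9,0],[1,-15.6,-34.1,2.9,0],[1,-15.6,-34.1,2.9,0],[1,-15.6,-34.1,2.9,0],[1,-15.6,-34.1,2.9,0],[1,-15.6,-34.1,2.9,0],[1,-15.6,-34.1,2.9,0]]]' >/dev/null; python3 go.py 560.5 -273 2.5; python3 -c "
from h import *
a,d=snap('side'); b,_=snap('top')
cv2.imwrite('pics/hov.png',cv2.resize(np.hstack([a[200:320,290:420],b[130:250,340:470]])[:,:,::-1],None,fx=3,fy=3,interpolation=2))
for z in (160,): print(pix('side',[560.5,-273,z]),pix('top',[560.5,-273,z]))"
```

```text
t2.10 pos [ 559.1 -270.6  158.8] yaw -177.4 F [ 0.2 -0.3 -0.4] w 91.7 f 0.0 | SHIFT [-0.15 -0.27 15.63] turn -0.1
[358.84887032 242.25838901] [416.92909358 172.76883924]
```

View pics/hov.png

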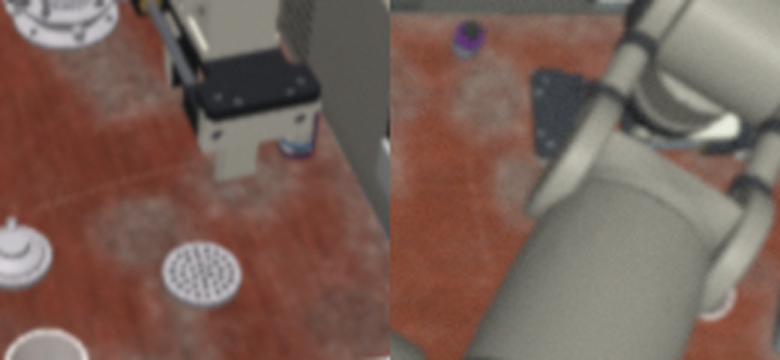

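The side view shows the near finger's tip at about (368.7,259), with the plate below at (357,291). The top view is blocked by the forearm. I'll check this against the calibration.

```bash
python3 -c "
from h import *
for o in(46,52,58,65):
  c=np.array([559.1,-270.6,158.8])-o*np.array([-.045,.999,0])
  print(o,[pix('side',c+np.array([dx,0,0])).round(1) for dx in(-9.5,0,9.5)])"
```

```text
46 [array([360.9, 257.9]), array([365.4, 257.1]), array([369.9, 256.4])]
52 [array([361.9, 260. ]), array([366.4, 259.2]), array([371. , 258.4])]
58 [array([362.9, 262. ]), array([367.5, 261.3]), array([372. , 260.5])]
65 [array([364.1, 264.5]), array([368.7, 263.7]), array([373.3, 262.9])]
```

```bash

python3 -m crank '[[[1,-0.2,-0.2,5,0],[1,-0.2,-0.2,10,0],[1,-0.2,-0.2,13,0],[1,-0.2,-0.2,15,0],[1,-0.2,-0.2,15.5,0],[1,-0.2,-0.2,15.5,0],[0.5,-0.2,-0.2,15.5,0],[0.5,-0.2,-0.2,15.5,0],[0.5,-0.2,-0.2,15.5,0],[0.5,-0.2,-0.2,15.5,0]]]' ; python3 go.py 560 -273 160
```

```text
time: 3.2
tool_pos: [562.1, -272.8, 5.7]
tcp_rot: [-3.141, 0.001, -3.095]
contact_force: [0.3, 0.5, -0.4]
grip_width: 64.4
finger_force: 0.0
t3.20 pos [ 562.1 -272.8    5.7] yaw -177.3 F [ 0.3  0.5 -0.4] w 64.4 f 0.0 | SHIFT [  0.19  -0.02 -15.43] turn -0.0
```

```bash

python3 -m crank '[[[0.5,0,0,0.3,0],[0.5,0,0,0.3,0],[0,0,0,0.3,0],[0,0,0,0.3,0],[0,0,0,0.3,0],[0,0,0,0.3,0],[0,0,0,0,0],[0,0,0,-3,0],[0,0,0,-8,0],[0,0,0,-12,0]]]' ; python3 go.py 528.5 65 120
```

```text
time: 4.2
tool_pos: [561.7, -272.7, 126.4]
tcp_rot: [3.141, -0.0, -3.095]
contact_force: [0.8, -0.9, -1.5]
grip_width: 58.3
finger_force: 30.0
t4.20 pos [ 561.7 -272.7  126.4] yaw -177.3 F [ 0.8 -0.9 -1.5] w 58.3 f 30.0 | SHIFT [ 1.76 33.89  0.65] turn -0.0
```

```bash

python3 -m crank '[[[0,1.8,33.8,0.6,0],[0,1.8,33.8,0.6,0],[0,1.8,33.8,0.6,0],[0,1.8,33.8,0.6,0],[0,1.8,33.8,0.6,0],[0,1.8,33.8,0.6,0],[0,1.8,33.8,0.6,0],[0,1.8,33.8,0.6,0],[0,1.8,33.8,0.6,0],[0,1.8,33.8,3,0]]]' ; python3 go.py 528.5 65 90; python3 -c "
from h import *
a,d=snap('side'); b,_=snap('top')
np.savez('hov.npz',a=a,b=b,d=d)
cv2.imwrite('pics/hov2.png',cv2.resize(np.hstack([a[120:240,240:370],b[110:230,230:360]])[:,:,::-1],None,fx=3,fy=3,interpolation=2))"
```

```text
time: 5.2
tool_pos: [530.6, 63.3, 97.1]
tcp_rot: [-3.141, 0.007, -3.095]
contact_force: [0.7, 0.1, -1.9]
grip_width: 58.5
finger_force: 30.0
t5.20 pos [530.6  63.3  97.1] yaw -177.4 F [ 0.7  0.1 -1.9] w 58.5 f 30.0 | SHIFT [0.21 0.18 0.71] turn -0.1
```

View pics/hov2.png

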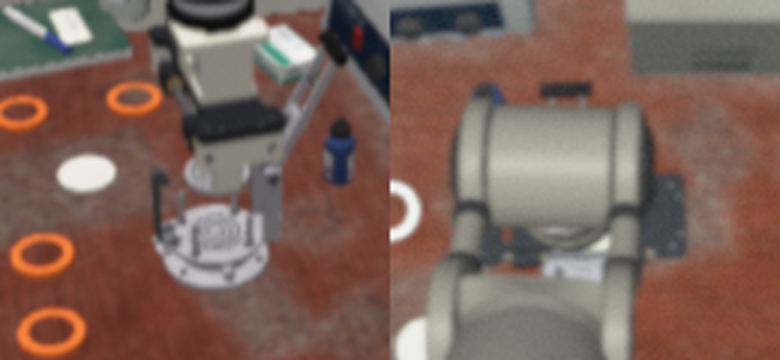

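```bash
python3 -c "
from h import *
for p in([530.6,63.3,102],[529.4,63.3,102],[528,64.5,33],[526,66,33],[530,63,33]): print(p,pix('side',p).round(1))
z=np.load('hov.npz');P=cloud('side',z['d'])
m=(P[...,2]>92)&(P[...,2]<110)&(np.hypot(P[...,0]-528,P[...,1]-64)<50); v,u=np.where(m); 
for r in range(170,186): 
  k=u[v==r]; print(r,k.min() if len(k) else '',k.max() if len(k) else '')
a=z['a'];print(a[174:186:2,298:328].mean(-1).astype(int))"
```

```text
[530.6, 63.3, 102] [311.4 176.7]
[529.4, 63.3, 102] [310.9 176.8]
[528, 64.5, 33] [310.8 196.8]
[526, 66, 33] [310.  196.6]
[530, 63, 33] [311.6 197. ]
170  
171  
172  
173 304 304
174 303 304
175 302 328
176 293 328
177 294 328
178 293 328
179 293 328
180 293 322
181 293 322
182 303 321
183 304 320
184 305 318
185 308 315
[[ 84  81  80  95 133 156 145 134 132 129 116 105 113 124 131 131 131 131
  131 130 131 130 134 141 140 125 119 117 112 105]
 [ 83  85  91 125 166 164 143 152 145 136 134 128 123 127 128 128 129 127
  128 128 128 128 134 158 160 119 100 101  97 101]
 [ 81  85  92 125 165 167 148 153 152 141 145 149 134 123 125 127 128 128
  127 128 128 128 138 163 153 107  96  99 100 101]
 [ 89  86  84  93 126 155 160 153 157 151 157 157 137 122 124 128 127 128
  129 128 127 127 127 128 102  86  93 100  99 100]
 [ 87  91  93  91  91 102 115 130 143 145 155 154 138 123 125 126 127 124
  124 122 121 116 102  91  85  82  94 100  99 100]
 [ 98 105 112  99  89  85  82  85  94  97 104 108 109 108 110 108 105 103
  102 103 100  91  82  79  77  83  93 100  99 100]]
```

```bash
python3 -c "
from h import *
print('pins side',ray('side',311.4,187.4,66)[:2], 'bottom edge pred',pix('side',[529,33.3,94]),pix('side',[529,63.3,98]))
a=np.load('side0.npz')['a'];print(ray('side',311.7,177,98)[:2])
hsv=cv2.cvtColor(a,cv2.COLOR_RGB2HSV); m=((hsv[...,1]<70)&(hsv[...,2]>90)).astype(np.uint8); k=np.zeros_like(m); k[186:220,285:340]=m[186:220,285:340]
c=max(cv2.findContours(k,0,1)[0],key=cv2.contourArea)[:,0]; b=np.load('hov.npz')['a']
for r in range(198,217): 
  u=c[c[:,1]==r][:,0]; print(r,u.min() if len(u) else '',u.max() if len(u) else '',end=';')
print(); print(b[180:192,306:314].mean(-1).astype(int))
"
```

```text
pins side [530.12456733  63.53437405] bottom edge pred [313.19053856 185.54625682] [310.81924615 178.02772195]
[532.35501154  67.49341103]
198 291 334;199 291 333;200 291 332;201 291 329;202 292 329;203 292 329;204 293 329;205 294 329;206 294 329;207 294 329;208 295 328;209 295 328;210 296 328;211 297 327;212 298 326;213 299 325;214 300 324;215 302 324;216 305 322;
[[157 151 157 157 137 122 124 128]
 [159 153 160 158 135 123 125 128]
 [143 145 155 154 138 123 125 126]
 [116 123 132 134 128 120 121 120]
 [ 94  97 104 108 109 108 110 108]
 [ 82  84  87  88  91  95  96  93]
 [ 80  81  80  79  82  84  86  85]
 [ 87  92  95  95 100 105 107 105]
 [120 130 139 144 157 161 162 160]
 [165 172 178 180 187 190 189 186]
 [189 191 191 189 188 187 185 178]
 [189 188 185 175 172 172 169 163]]
```

```bash
python3 go.py 528.2 64.5 90; python3 -c "
from h import *
b,d=snap('side'); np.savez('hov.npz',a=b,d=d)
print(bot.get_obs()['tool_pos'])
print(b[174:192,298:326].mean(-1).astype(int))
"
```

```text
t5.30 pos [526.5  62.8  92.6] yaw -177.4 F [ 0.8 -0.2 -0.8] w 58.9 f 30.0 | SHIFT [-0.17  0.16  0.26] turn -0.1
[527.21465551  62.86514282  93.7948043 ]
[[ 84  81  78  81  97 117 125 128 125 109  97 104 124 130 132 131 131 132
  131 131 130 131 131 131 130 131 131 131]
 [ 84  84  84 102 133 147 135 130 122  93  75  92 121 130 131 132 132 131
  132 132 131 131 131 131 131 131 131 130]
 [ 84  87 102 135 159 155 136 130 125 102  93 107 126 130 132 131 131 132
  129 130 132 131 132 131 129 126 128 126]
 [ 83  96 129 161 163 143 131 132 129 119 117 125 129 132 132 131 130 131
  131 129 132 137 142 137 120 112 113 112]
 [ 83 104 148 170 151 133 136 135 131 128 125 127 129 130 131 129 129 130
  130 129 134 142 159 150 114  95 100 102]
 [ 86 111 160 174 151 144 147 138 133 134 121 121 125 128 129 128 130 130
  129 129 133 143 167 152 107  87  95 101]
 [ 90 109 155 172 153 145 152 143 136 148 133 126 125 128 129 128 127 128
  127 130 136 151 166 140  97  82  94 100]
 [ 89 101 137 168 162 146 146 151 147 162 141 128 124 128 129 129 129 127
  129 130 141 161 157 120  91  82  94  99]
 [ 90  96 1
[... 459 characters left out ...]
 95  98 100  90  86  90  96 102 109 115 119 114 114 116 115 111 109 106
  104 106 102  83  71  70  71  76  92  98]
 [ 90  97  98  89  84  83  85  90  98 104 109 113 119 121 118 115 112 104
  100 101  98  79  70  69  71  76  93  99]
 [ 88  94  97  89  86  92  98 107 121 132 142 149 159 165 165 162 156 142
  128 110  97  82  74  72  72  77  93  99]
 [ 86  92  98  96 108 124 139 155 165 173 179 181 189 191 190 188 184 173
  150 115  99  95 102 100  89  82  94 101]
 [ 83  90 101 116 148 164 176 185 189 192 191 190 188 189 185 178 186 182
  154 116 103 123 152 154 128 102 106 111]
 [ 85  93 103 128 171 183 188 190 189 188 185 175 173 172 169 164 175 179
  161 135 132 160 183 181 149 127 135 145]]
```

```bash

python3 -m crank '[[[0,-0.15,0.12,0.5,0],[0,-0.15,0.12,1,0],[0,-0.15,0.12,1.5,0],[0,-0.15,0.12,2,0],[0,-0.15,0.12,2.5,0],[0,-0.15,0.12,3,0],[0,-0.15,0.12,3.5,0],[0,-0.15,0.12,4,0],[0,-0.15,0.12,4.4,0],[0,-0.15,0.12,4.4,0]]]' ; python3 go.py 528.5 64 48; python3 -c "
from h import *
b,d=snap('side'); cv2.imwrite('pics/in.png',cv2.resize(b[150:230,260:360][:,:,::-1],None,fx=6,fy=6,interpolation=2))"
```

```text
time: 6.35
tool_pos: [529.2, 65.4, 50.2]
tcp_rot: [3.141, -0.001, -3.095]
contact_force: [-0.3, 0.4, -0.9]
grip_width: 58.4
finger_force: 30.0
t6.35 pos [529.2  65.4  50.2] yaw -177.3 F [-0.3  0.4 -0.9] w 58.4 f 30.0 | SHIFT [ 0.07 -0.14  0.22] turn -0.0
```

View pics/in.png

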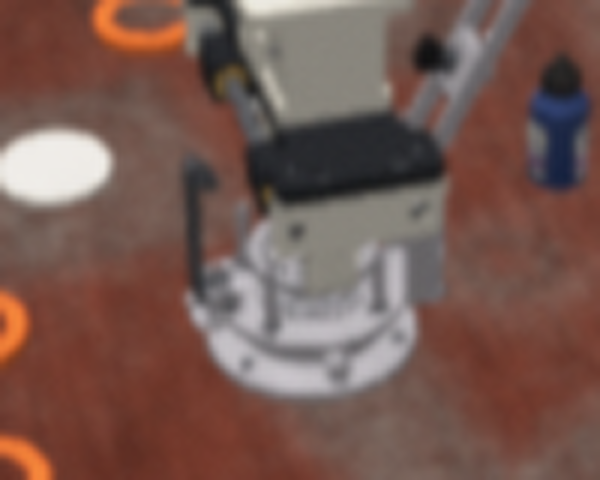

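```bash

python3 -m crank '[[[0,0,-0.1,0.5,0],[0,0,-0.1,0.6,0],[0.75,0,-0.1,0.6,0],[0.75,0,-0.1,0.6,0],[0.75,0,-0.1,0.6,0],[0.75,0,-0.1,0.6,0],[0.75,0,-0.1,-2,0],[0.75,0,-0.1,-6,0],[0.75,0,-0.1,-9,0],[0.75,0,-0.1,-9,0]]]' ; python3 go.py 426.5 226.5 80; python3 -c "
from h import *
b,d=snap('side'); cv2.imwrite('pics/in2.png',cv2.resize(b[150:230,260:360][:,:,::-1],None,fx=6,fy=6,interpolation=2))"
```

```text
time: 7.4
tool_pos: [532.2, 64.4, 145.3]
tcp_rot: [-3.141, 0.009, -3.095]
contact_force: [0.0, -0.5, 0.7]
grip_width: 69.2
finger_force: 0.0
t7.40 pos [532.2  64.4 145.3] yaw -177.3 F [ 0.  -0.5  0.7] w 69.2 f 0.0 | SHIFT [ 9.86 16.69  6.44] turn -0.0
```

View pics/in2.png

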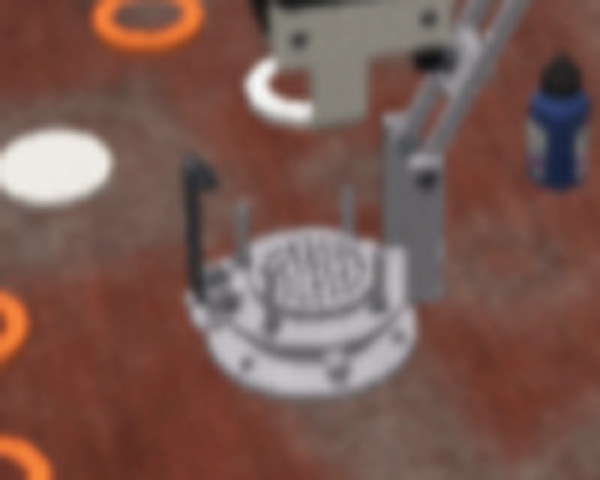

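The plate now lies flat on the seat at crop (314,270), between the pins. Next the pad.

```bash

python3 -m crank '[[[0.9,4,7,1,0],[0.9,8,14,3,0],[0.9,9.8,16.7,6,0],[0.9,9.8,16.7,7,0],[0.9,9.8,16.7,9,0],[0.9,9.8,16.7,10,0],[0.9,9.8,16.7,11,0],[0.9,9.8,16.7,11,0],[0.9,9.8,16.7,11,0],[0.9,9.8,16.7,11,0]]]' ; python3 go.py 426.5 226.5 2.5
```

```text
time: 8.45
tool_pos: [425.0, 226.3, 31.7]
tcp_rot: [3.141, 0.002, -3.096]
contact_force: [-0.2, -0.0, 0.5]
grip_width: 82.8
finger_force: 0.0
t8.45 pos [425.  226.3  31.7] yaw -177.4 F [-0.2 -0.   0.5] w 82.8 f 0.0 | SHIFT [-0.15  0.01  2.92] turn -0.1
```

```bash

python3 -m crank '[[[0.9,-0.1,0,1.5,0],[0.9,-0.1,0,2.6,0],[0.9,-0.1,0,2.9,0],[0,-0.1,0,2.9,0],[0,-0.1,0,2.9,0],[0,-0.1,0,2.9,0],[0,-0.1,0,2.9,0],[0,-0.1,0,2.9,0],[0,-0.1,0,0,0],[0,-0.1,0,-5,0]]]' ; python3 go.py 528 64 120
```

```text
time: 9.45
tool_pos: [422.8, 225.9, 79.4]
tcp_rot: [-3.14, -0.007, -3.095]
contact_force: [1.3, -0.8, -0.4]
grip_width: 58.2
finger_force: 30.0
t9.45 pos [422.8 225.9  79.4] yaw -177.3 F [ 1.3 -0.8 -0.4] w 58.2 f 30.0 | SHIFT [ -9.73 -16.67  -4.1 ] turn -0.0
```

```bash

python3 -m crank '[[[0,0,0,-4.2,0],[0,-3,-4,-4.2,0],[0,-5.5,-8.5,-4.2,0],[0,-8,-13,-4.2,0],[0,-9.4,-16.7,-4.2,0],[0,-9.4,-16.7,-4.2,0],[0,-9.4,-16.7,-3.2,0],[0,-9.4,-16.7,-2.2,0],[0,-9.4,-16.7,-1.2,0],[0,-9.4,-16.7,-1.2,0]]]' ; python3 go.py 528.2 64 50; python3 -c "
from h import *
b,d=snap('side'); np.savez('p.npz',a=b)
print(bot.get_obs()['tool_pos']); print(b[172:194:1,296:328,2].astype(int))"
```

```text
time: 10.45
tool_pos: [524.9, 65.4, 90.9]
tcp_rot: [3.141, -0.004, -3.093]
contact_force: [-0.2, -0.2, -0.3]
grip_width: 58.5
finger_force: 30.0
t10.45 pos [524.9  65.4  90.9] yaw -177.2 F [-0.2 -0.2 -0.3] w 58.5 f 30.0 | SHIFT [-0.34 -0.16  4.09] turn 0.1
[525.57660892  65.2861747   91.80290009]
[[ 62  58  56  53  47  38  57 102 117 119 119 119 120 121 121 123 125 124
  125 124 125 125 125 125 125 125 125 125 125 125 119  96]
 [ 64  60  57  53  49  46  63 105 121 123 121 118 119 123 124 125 124 125
  125 124 126 125 125 125 125 125 124 124 125 125 120 109]
 [ 66  62  59  54  51  57  80 111 122 121 108  96 101 118 125 125 125 125
  125 125 125 126 126 126 124 125 125 124 125 125 124 123]
 [ 67  62  61  59  63  93 124 129 126 116  93  76  93 121 125 125 125 123
  124 124 123 125 124 125 124 125 124 125 124 124 125 123]
 [ 67  63  61  66  96 154 180 154 130 119  98  92 114 126 126 124 126 125
  125 125 125 124 126 130 132 127 123 121 119 119 118 124]
 [ 68  64  64  83 141 202 211 172 134 125 112 110 128 127 125 124 124 124
  125 124 124 127 138 153 161 141 114 103 109 110 107 115]
 [ 6
[... 1424 characters left out ...]
0  54  51  50  61  91 100 100  97]
 [ 72  65  68  83  96  87  94 113 133 150 160 162 162 164 163 160 172 165
  166 165 155 144 131 104  92  86  73  70  91 101 100  97]
 [ 68  63  65  82  97 112 145 162 173 177 177 173 155 163 164 151 165 157
  163 165 151 152 153 143 150 148 121  94 104 112 112 104]
 [ 65  61  65  83 101 128 172 184 180 168 161 159 136 152 165 142 154 153
  152 160 148 147 146 155 176 178 147 126 136 147 147 126]
 [ 74  85  89  96 102 126 175 183 164 151 154 158 144 143 159 137 147 159
  153 156 145 147 149 149 168 176 145 134 155 173 173 141]
 [108 134 128 112 104 121 170 174 151 152 154 153 156 144 155 141 144 156
  150 160 155 153 164 149 155 168 134 125 159 183 179 144]]
```

```bash

python3 -m crank '[[[0,-0.12,-0.12,1,0],[0,-0.12,-0.12,2,0],[0,-0.12,-0.12,3,0],[0,-0.12,-0.12,4,0],[0,-0.12,-0.12,4.5,0],[0,-0.12,-0.12,4.5,0],[0.75,-0.12,-0.12,4.5,0],[0.75,-0.12,-0.12,4.5,0],[0.75,-0.12,-0.12,4.5,0],[0.75,-0.12,-0.12,4.5,0]]]' ; python3 go.py 568 267 100
```

```text
time: 11.5
tool_pos: [528.1, 63.2, 48.3]
tcp_rot: [3.142, 0.001, -3.095]
contact_force: [0.7, 0.1, 0.3]
grip_width: 68.9
finger_force: 0.0
t11.50 pos [528.1  63.2  48.3] yaw -177.3 F [0.7 0.1 0.3] w 68.9 f 0.0 | SHIFT [-4.94 20.18 -5.17] turn -0.0
```

```bash

python3 -m crank '[[[0.75,0,0,-3,0],[0.75,0,0,-7,0],[0.85,0,4,-7,0],[0.9,0,9,-7,0],[0.9,-1.5,14,-6,0],[0.9,-4,19,-4,0],[0.9,-4.9,20.2,-1,0],[0.9,-4.9,20.2,0.7,0],[0.9,-4.9,20.2,1.7,0],[0.9,-4.9,20.2,1.7,0]]]' ; python3 -c "
from h import *
b,d=snap('side'); np.savez('p.npz',a=b); cv2.imwrite('pics/in3.png',cv2.resize(b[140:230,260:360][:,:,::-1],None,fx=6,fy=6,interpolation=2))";python3 go.py 568.3 267.3 2.5; 
```

```text
time: 12.5
tool_pos: [566.4, 266.6, 29.6]
tcp_rot: [-3.141, -0.003, -3.095]
contact_force: [0.6, -1.1, -0.2]
grip_width: 82.5
finger_force: 0.0
t12.55 pos [567.3 266.7  31. ] yaw -177.4 F [0.2 1.3 0.2] w 82.5 f 0.0 | SHIFT [-0.11  0.06  2.85] turn -0.1
```

View pics/in3.png

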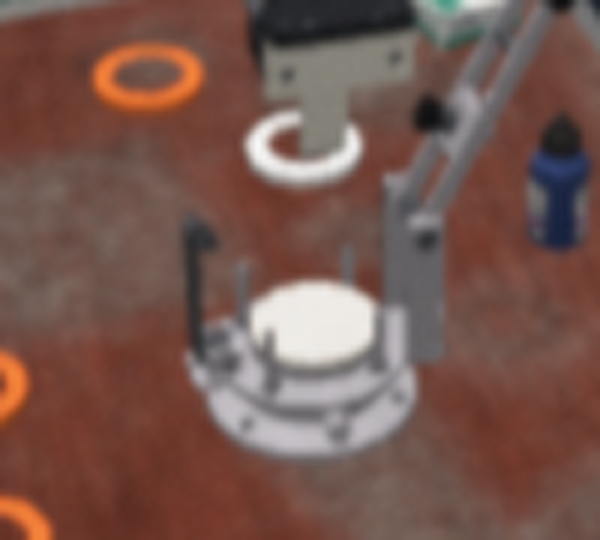

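The pad lies flat on the plate at crop (314,325). The gripper is above the white ring at (304,148).

```bash

python3 -m crank '[[[0.9,-0.1,0,1.5,0],[0.9,-0.1,0,2.5,0],[0.9,-0.1,0,2.8,0],[0,-0.1,0,2.8,0],[0,-0.1,0,2.8,0],[0,-0.1,0,2.8,0],[0,-0.1,0,2.8,0],[0,-0.1,0,2.8,0],[0,-0.1,0,-1,0],[0,-0.1,0,-6,0]]]' ; python3 go.py 528 64 120
python3 -m crank '[[[0,-0.1,-1,-2,0],[0,2,-6,-2,0],[0,3.5,-11,-2,0],[0,4.8,-16,-2,0],[0,4.8,-20.2,-2,0],[0,4.8,-20.2,-2,0],[0,4.8,-20.2,-1,0],[0,4.8,-20.2,0,0],[0,4.8,-20.2,0,0],[0,4.8,-20.2,0,0]]]' ; python3 -c "
from h import *
b,d=snap('side'); np.savez('p.npz',a=b)
print(b[176:186:1,296:328,2].astype(int))"; python3 go.py 527.5 64 50
```

```text
time: 13.55
tool_pos: [566.5, 266.6, 89.2]
tcp_rot: [-3.14, -0.006, -3.095]
contact_force: [1.4, 2.0, 0.8]
grip_width: 58.7
finger_force: 30.0
t13.55 pos [566.5 266.6  89.2] yaw -177.3 F [1.4 2.  0.8] w 58.7 f 30.0 | SHIFT [  4.8  -20.07  -3.02] turn -0.0
time: 14.55
tool_pos: [529.4, 64.6, 90.1]
tcp_rot: [3.141, -0.002, -3.093]
contact_force: [-0.8, -0.3, -0.1]
grip_width: 58.6
finger_force: 30.0
[[ 68  64  62  61  76 140 216 237 229 166 128 117  93  84 103 119 125 125
  124 124 124 125 124 125 126 124 123 121 122 123 120 121]
 [ 68  64  63  66 107 192 237 240 213 152 125 121 111 107 118 124 125 124
  125 125 123 124 124 132 147 148 128 114 115 114 113 112]
 [ 68  65  63  75 139 226 242 237 177 122 122 123 121 118 121 123 124 125
  124 122 120 123 127 153 204 205 156 106 103 105 103 103]
 [ 67  69  68  82 156 234 244 235 158 101 114 119 117 113 114 120 124 123
  123 120 122 122 127 169 232 232 169  99  96 102 101 100]
 [ 66  72  71  80 153 233 244 238 179 108  97  98  95  93 101 115 124 123
  123 122 121 121 126 172 234 233 157  88  93 101 102  99]
 [ 68  72  72  77 137 222 241 241 221 158 109  85  73  75  94 113 123 123
  122 123 123 123 125 169 228 217 135  81  93 100 101 100]
 [ 73  74  72  77 118 189 231 240 238 219 181 141 115 103 107 115 124 123
  122 123 122 123 125 159 203 176 109  79  93 100 101 101]
 [ 78  77  77  86 108 149 195 227 237 237 231 218 204 183 155 127 123 123
  122 122 122 123 124 141 160 127  84  76  94  99 101 100]
 [ 81  81  83  98 110 114 147 182 209 227 234 236 235 224 185 136 122 122
  122 122 122 121 122 126 119  88  66  70  93 101 101 100]
 [ 82  82  87  98 105  93 109 134 158 185 206 216 222 213 175 130 120 120
  119 118 119 115 113 106  87  63  55  66  90 100 100 101]]
t14.60 pos [529.7  64.4  90.5] yaw -177.2 F [-0.2 -0.8  1.1] w 58.4 f 30.0 | SHIFT [ 0.22 -0.03  4.05] turn 0.1
```

```bash

python3 -m crank '[[[0,0.2,0,1,0],[0,0.2,0,2,0],[0,0.2,0,3,0],[0,0.2,0,3.6,0],[0,0.2,0,3.9,0],[0,0.2,0,3.9,0],[0.75,0.2,0,3.9,0],[0.75,0.2,0,3.9,0],[0.75,0.2,0,3.9,0],[0.75,0.2,0,3.9,0]]]' ; python3 go.py 424.7 -222.5 100
```

```text
time: 15.6
tool_pos: [527.8, 63.0, 52.0]
tcp_rot: [-3.142, 0.0, -3.095]
contact_force: [0.6, 0.9, 0.4]
grip_width: 68.8
finger_force: 0.0
t15.60 pos [527.8  63.   52. ] yaw -177.3 F [0.6 0.9 0.4] w 68.8 f 0.0 | SHIFT [ 11.62 -28.04  -4.79] turn -0.0
```

```bash

python3 -m crank '[[[0.75,0,0,-3,0],[0.75,0,0,-7.5,0],[0.85,1,-4,-7.5,0],[0.9,3,-9,-7.5,0],[0.9,5,-13.5,-7,0],[0.9,7,-18,-6,0],[0.9,9,-22.5,-5,0],[0.9,11,-27,-4,0],[0.9,11.6,-28,-1,0],[0.9,11.6,-28,-1,0]]]' ; python3 -c "
from h import *
b,d=snap('side'); c,_=snap('top'); np.savez('p.npz',a=b); cv2.imwrite('pics/in4.png',cv2.resize(np.vstack([b[140:230,260:360],b[230:320,250:350]])[:,:,::-1],None,fx=3.3,fy=3.3,interpolation=2))";python3 go.py 424.7 -222.5 2.5; 
```

```text
time: 16.6
tool_pos: [422.2, -222.8, 59.4]
tcp_rot: [3.138, -0.004, -3.099]
contact_force: [-0.3, 0.1, -0.2]
grip_width: 82.5
finger_force: 0.0
t16.70 pos [ 424.7 -221.7   61.8] yaw -177.4 F [-0.7 -0.1 -0.4] w 82.7 f 0.0 | SHIFT [-0.01 -0.09  5.93] turn -0.1
```

View pics/in4.png

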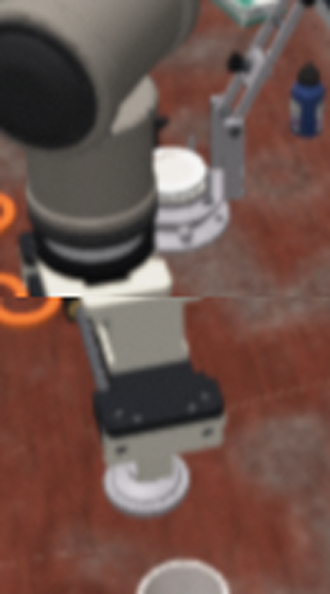

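The ring looks flat in the stack, and the gripper is centred over the cover at (294,285). Grasping the cover.

```bash

python3 -m crank '[[[0.9,-0.1,-0.1,2.5,0],[0.9,-0.1,-0.1,4.5,0],[0.9,-0.1,-0.1,5.6,0],[0.9,-0.1,-0.1,5.8,0],[0,-0.1,-0.1,5.8,0],[0,-0.1,-0.1,5.8,0],[0,-0.1,-0.1,5.8,0],[0,-0.1,-0.1,5.8,0],[0,-0.1,-0.1,4,0],[0,-0.1,-0.1,0,0]]]' ; python3 go.py 527.8 63.5 115
```

```text
time: 17.7
tool_pos: [424.1, -221.7, 60.3]
tcp_rot: [3.137, -0.005, -3.095]
contact_force: [1.1, 0.0, -1.2]
grip_width: 58.1
finger_force: 30.0
t17.70 pos [ 424.1 -221.7   60.3] yaw -177.3 F [ 1.1  0.  -1.2] w 58.1 f 30.0 | SHIFT [-11.65  28.03  -5.41] turn -0.0
```

```bash

python3 -m crank '[[[0,0,0,-4,0],[0,-3,3,-6,0],[0,-6,7.5,-6,0],[0,-9,11.5,-6,0],[0,-11.6,16,-6,0],[0,-11.6,20.5,-6,0],[0,-11.6,25,-6,0],[0,-11.6,28,-5,0],[0,-11.6,28,-4,0],[0,-11.6,28,-4,0]]]' ; python3 -c "
from h import *
b,d=snap('side'); np.savez('p.npz',a=b)
print(b[170:186:1,296:328,1].astype(int))"; python3 go.py 527.5 64 58
```

```text
time: 18.7
tool_pos: [527.7, 62.6, 100.5]
tcp_rot: [-3.141, -0.003, -3.093]
contact_force: [-0.6, 0.1, -1.9]
grip_width: 58.1
finger_force: 30.0
[[ 72  69  63  63  61  57  50  65 107 127 132 131 128 128 130 133 134 133
  134 133 134 133 133 132 134 134 132 133 133 132 133 129]
 [ 72  71  67  64  62  60  61  82 119 132 130 122 111 109 119 131 134 134
  134 133 134 135 133 133 133 134 133 133 134 132 133 134]
 [ 75  73  69  65  67  75  89 113 133 135 129 109  86  85 112 130 134 134
  134 133 134 134 134 134 131 135 133 132 133 134 134 132]
 [ 74  72  69  69  80 110 140 153 150 140 130 109  86  92 118 131 133 134
  134 133 134 133 133 134 134 132 129 130 131 130 128 124]
 [ 74  74  72  77 109 149 171 175 160 142 133 122 108 114 128 133 133 134
  133 132 133 133 132 136 136 127 120 114 119 119 111 103]
 [ 78  74  75  94 143 172 182 188 177 148 134 130 126 128 131 133 133 134
  132 130 130 131 133 143 151 131 103  95 102 105  96  89]
 [ 77  75  77 110 161 176 184 192 188 157 140 141 143 139 130 130 132 133
  132 130 129 130 134 148 163 136  98  86  95  99  94 100]
 [ 78  75  79 116 166 17
[... 583 characters left out ...]
 130 131 130 130 126 112  94  84  78  78  92  97  98  97]
 [ 80  81  80  83  90 101 118 136 147 156 161 162 161 155 134 129 129 130
  129 128 128 126 119  99  86  82  80  81  93  99  98  98]
 [ 87  87  87  93 102  97  96 103 114 126 137 139 141 136 128 124 123 121
  121 118 114 113 107  89  78  77  75  79  93  99 100  98]
 [ 90  89  93 102 109  95  85  83  90 101 118 132 133 127 128 128 127 133
  138 130 122 113 100  80  70  67  69  76  91  98  99  98]
 [ 90  92  94 101 104  90  81  82  98 130 165 188 186 165 157 155 161 184
  200 193 182 158 128  88  67  63  63  71  91  98 100  98]]
t18.75 pos [528.4  61.7 101.3] yaw -177.3 F [ 0.1  0.6 -1.5] w 57.9 f 30.0 | SHIFT [0.07 0.23 4.33] turn -0.0
```

```bash

python3 -m crank '[[[0,0,0.13,1,0],[0,0,0.13,2,0],[0,0,0.13,3,0],[0,0,0.13,3.8,0],[0,0,0.13,4.1,0],[0,0,0.13,4.1,0],[0.75,0,0.13,4.1,0],[0.75,0,0.13,4.1,0],[0.75,0,0.13,4.1,0],[0.75,0,0.13,4.1,0]]]' ; python3 go.py 424.7 -222.5 100
```

```text
time: 19.75
tool_pos: [529.0, 63.5, 61.3]
tcp_rot: [3.142, 0.001, -3.095]
contact_force: [0.2, 0.3, 0.6]
grip_width: 68.8
finger_force: 0.0
t19.75 pos [529.   63.5  61.3] yaw -177.3 F [0.2 0.3 0.6] w 68.8 f 0.0 | SHIFT [ 11.75 -28.08  -3.88] turn -0.0
```

```bash

python3 -m crank '[[[0.75,0,0,-3,0],[0.75,0,0,-7,0],[0.95,0,0,-11,0],[0.95,0,0,-13.8,0],[0.95,0,0,-13.8,0],[0.95,3,0,-13.8,0],[0.95,7,0,-13.8,0],[0.95,7,0,-13.8,0],[0.95,7,0,-13.8,0],[0.95,7,0,-13.8,0]]]'; python3 go.py 639.5 70.5 197 ; python3 - <<'E'
from h import *
z=np.load('top0.npz')
P=cloud('top',z['d'])
m=(P[...,2]>240)&(abs(P[...,1]-70)<110)&(P[...,0]<760)&(P[...,0]>560); print(m.sum(), np.percentile(P[m][:,0],[0,2,10]) if m.sum() else '')
b,d=snap('side'); np.savez('p.npz',a=b,d=d); Q=cloud('side',d)
m=(np.hypot(Q[...,0]-528,Q[...,1]-64)<33)&(Q[...,2]>45)&(Q[...,2]<95); q=Q[m]
for lo,hi in((50,58),(58,66),(66,74),(74,85)):
    k=q[(q[:,2]>lo)&(q[:,2]<hi)]; print(lo,len(k),k.mean(0).round(1) if len(k) else '')
cv2.imwrite('pics/in5.png',cv2.resize(b[100:230,240:400][:,:,::-1],None,fx=5,fy=5,interpolation=2)[:600])
E
```

```text
time: 20.75
tool_pos: [460.0, 60.2, 198.9]
tcp_rot: [-3.142, 0.001, -3.095]
contact_force: [0.5, -0.1, -0.5]
grip_width: 87.2
finger_force: 0.0
t20.75 pos [460.   60.2 198.9] yaw -177.3 F [ 0.5 -0.1 -0.5] w 87.2 f 0.0 | SHIFT [-17.98   0.2    0.22] turn -0.0
919 [701.84556423 704.65311543 710.33568698]
50 36 [528.6  40.4  53.9]
58 100 [524.4  49.4  62.5]
66 103 [527.1  55.   69.3]
74 53 [528.4  64.3  77.2]
```

View pics/in5.png

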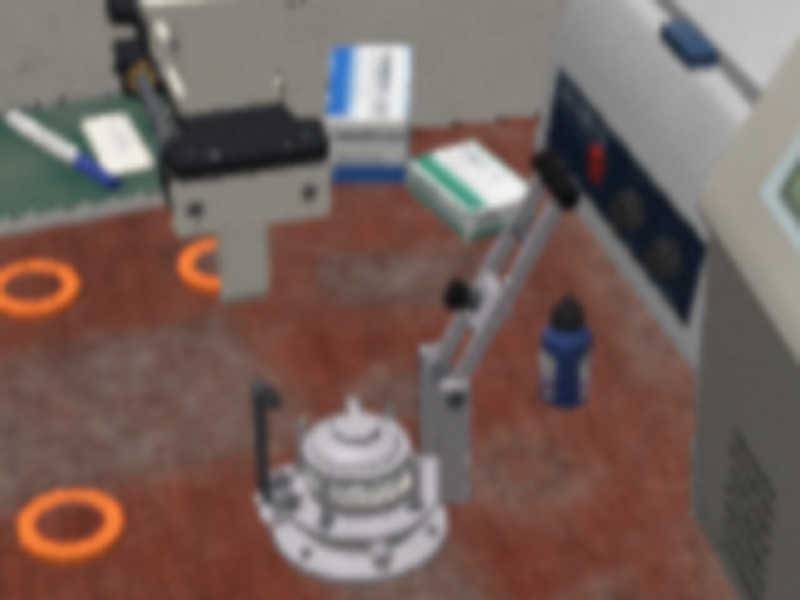

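The pack is stacked, with the cover boss up at crop (355,430) and the bar at (555,178). Next I'll pinch the bar.

```bash

python3 -m crank '[[[0.95,-4,0.2,0.2,0],[0.95,-8,0.2,0.2,0],[0.95,-12,0.2,0.2,0],[0.95,-15,0.2,0.2,0],[0.95,-17,0.2,0.2,0],[0.95,-18,0.2,0.2,0],[0.95,-18,0.2,0.2,0],[0.95,-18,0.2,0.2,0],[0.6,-18,0.2,0.2,0],[0.6,-18,0.2,0.2,0]]]'; python3 go.py 639.5 70.5 197 ; python3 - <<'E'
from h import *
b,d=snap('side'); np.savez('p.npz',a=b,d=d)
print(b[126:150,338:364].mean(-1).astype(int)); print(pix('side',[639.5,70.5,197]),pix('side',[639.5,50,209]))
E
```

```text
time: 21.8
tool_pos: [638.2, 70.6, 197.2]
tcp_rot: [3.142, 0.0, -3.095]
contact_force: [-0.1, 0.5, 0.2]
grip_width: 75.7
finger_force: 0.0
t21.80 pos [638.2  70.6 197.2] yaw -177.3 F [-0.1  0.5  0.2] w 75.7 f 0.0 | SHIFT [-0.12 -0.02  0.02] turn -0.0
[[ 87  93 103 111  92  46  24  21  27  59 105 117 118 110 106 106 114 123
  123 125 127 127 125 128 129 131]
 [ 84  90 101 108  92  47  22  21  31  67 107 122 127 126 126 126 128 130
  130 131 130 130 130 130 130 130]
 [ 80  82  93 108  89  46  21  21  29  66 109 124 129 128 125 126 129 130
  130 129 130 130 131 131 130 131]
 [ 86  79  88 104  91  47  22  21  26  61 107 127 129 122 110 110 123 130
  130 130 130 131 130 131 131 131]
 [114  86  86  98  87  46  20  18  23  55 108 128 125 106  85  90 116 129
  130 131 131 130 131 130 130 131]
 [164 124  96  95  84  45  23  22  22  55 107 128 123  99  77  94 122 131
  131 130 130 129 131 131 130 130]
 [208 180 136 105  81  44  26  24  27  57 108 127 127 112 101 114 129 132
  130 130 131 130 130 130 130 130]
 [227 219 188 145 101  58  43  43  43  64 112 128 131 125 119 126 131 130
  131 130 13
[... 1123 characters left out ...]
109 118 109  97  92  86  93 111 112 104  99 100 114 120 127 128
  128 127 128 127 128 119  69  38]
 [ 88  85  95 108  94  86  86  87 102 116 107  99  96  98 113 119 126 126
  125 126 126 125 126 121  76  39]
 [ 73  80 100 103  89  78  85 100 110 111 102  97  90  96 112 118 121 121
  120 118 116 115 117 117  88  51]
 [ 78  95 108 103  92  79  86 111 116 105 100  93  86  95 110 110 111 108
  105 104 102 104 111 116 101  71]
 [ 93 113 110 103  96  83  92 117 111 102  98  89  84  92 102  99  97  95
   92  94  95 102 111 117 112  98]
 [110 116 106 100  92  91 110 117 105 100  94  83  81  85  92  91  88  88
   88  90  95 100 108 115 118 113]]
[350.56971962 140.14143352] [352.92609837 140.05101619]
```

```bash

python3 -m crank '[[[0.6,0.2,0,0,0],[0.6,0.2,0,0,0],[0,0.2,0,0,0],[0,0.2,0,0,0],[0,0.2,0,0,0],[0,0.2,0,0,0],[0,0.2,0,0,0],[0,0.2,0,0,0],[0,0.2,0,0,0],[0,0.2,0,0,0]]]'; python3 go.py 639.5 70.5 197 ; python3 - <<'E'
import numpy as np
# arc in tool axes (cm) from present angle; bar r=13
a0=2.07
for a in np.linspace(a0,0.1,21): print("%.2f"%a, np.round([13*(np.cos(a)-np.cos(a0)),-13*(np.sin(a)-np.sin(a0))],1))
E
```

```text
time: 22.85
tool_pos: [636.5, 72.2, 197.0]
tcp_rot: [3.139, 0.0, -3.094]
contact_force: [0.3, 6.1, 1.3]
grip_width: 45.4
finger_force: 30.0
t22.85 pos [636.5  72.2 197. ] yaw -177.3 F [0.3 6.1 1.3] w 45.4 f 30.0 | SHIFT [-0.29 -0.19  0.  ] turn 0.0
2.07 [ 0. -0.]
1.97 [ 1.2 -0.6]
1.87 [ 2.4 -1. ]
1.77 [ 3.6 -1.3]
1.68 [ 4.9 -1.5]
1.58 [ 6.1 -1.6]
1.48 [ 7.4 -1.5]
1.38 [ 8.7 -1.4]
1.28 [ 9.9 -1. ]
1.18 [11.1 -0.6]
1.08 [12.3 -0.1]
0.99 [13.4  0.6]
0.89 [14.4  1.3]
0.79 [15.4  2.2]
0.69 [16.2  3.1]
0.59 [17.   4.2]
0.49 [17.7  5.2]
0.40 [18.2  6.4]
0.30 [18.7  7.6]
0.20 [19.   8.8]
0.10 [19.2 10.1]
```

```bash

python3 -m crank '[[[0,1.2,0.1,-0.6,0],[0,2.4,0.1,-1,0],[0,3.6,0.1,-1.3,0],[0,4.9,0.1,-1.5,0],[0,6.1,0.1,-1.6,0],[0,7.4,0.1,-1.5,0],[0,8.7,0.1,-1.4,0],[0,9.9,0.1,-1,0],[0,9.9,0.1,-1,0],[0,9.9,0.1,-1,0]]]'; python3 go.py 639.5 70.5 197
```

```text
time: 23.85
tool_pos: [537.9, 67.2, 207.1]
tcp_rot: [3.141, 0.0, -3.095]
contact_force: [-0.6, 3.0, 0.2]
grip_width: 45.8
finger_force: 30.0
t23.85 pos [537.9  67.2 207.1] yaw -177.3 F [-0.6  3.   0.2] w 45.8 f 30.0 | SHIFT [-10.16  -0.14   1.02] turn -0.0
```

```bash

python3 -m crank '[[[0,1.2,0,0.4,0],[0,2.4,0,0.9,0],[0,3.5,0,1.6,0],[0,4.5,0,2.3,0],[0,5.5,0,3.2,0],[0,6.3,0,4.1,0],[0,7.1,0,5.2,0],[0,7.8,0,6.2,0],[0,8.3,0,7.4,0],[0,8.8,0,8.6,0]]]'; python3 go.py 447 62 83
```

```text
time: 24.85
tool_pos: [449.9, 62.7, 120.8]
tcp_rot: [-3.141, 0.0, -3.095]
contact_force: [0.2, 1.2, 2.2]
grip_width: 45.5
finger_force: 30.0
t24.85 pos [449.9  62.7 120.8] yaw -177.3 F [0.2 1.2 2.2] w 45.5 f 30.0 | SHIFT [ 0.3  -0.06  3.78] turn -0.0
```

```bash

python3 -m crank '[[[0,0.2,0,1.2,0],[0,0.4,0,2.2,0],[0,0.5,0,2.5,0],[0,0.5,0,2.8,0],[0,0.5,0,3.1,0],[0,0.5,0,3.4,0],[0,0.5,0,3.6,0],[0,0.5,0,3.8,0],[0,0.5,0,3.8,0],[0,0.5,0,3.8,0]]]'; python3 go.py 447 62 83
```

```text
time: 25.85
tool_pos: [444.0, 62.5, 82.9]
tcp_rot: [-3.142, -0.002, -3.095]
contact_force: [-5.4, -0.4, 3.3]
grip_width: 45.4
finger_force: 30.0
t25.85 pos [444.   62.5  82.9] yaw -177.3 F [-5.4 -0.4  3.3] w 45.4 f 30.0 | SHIFT [-0.3  -0.06 -0.01] turn -0.0
```

```bash

python3 -m crank '[[[0,0.1,0,0.1,0],[0,0.1,0,0.2,0],[0,0.1,0,0.3,0],[0,0.1,0,0.4,0],[0,0.1,0,0.5,0],[0,0.1,0,0.5,0],[0,0.1,0,0.5,0],[0,0.1,0,0.5,0],[0,0.1,0,0.5,0],[0,0.1,0,0.5,0]]]'; python3 go.py 447 62 83
```

```text
time: 26.85
tool_pos: [444.0, 62.4, 78.4]
tcp_rot: [-3.141, 0.0, -3.095]
contact_force: [-4.2, -0.6, 5.5]
grip_width: 45.4
finger_force: 30.0
t26.85 pos [444.   62.4  78.4] yaw -177.3 F [-4.2 -0.6  5.5] w 45.4 f 30.0 | SHIFT [-0.29 -0.06 -0.46] turn -0.0
```

```bash

python3 -m crank '[[[0,0,0,0.1,0],[0,0,0,0.1,0],[0,0,0,0.2,0],[0,0,0,0.2,0],[0,0,0,0.2,0],[0,0,0,0.3,0],[0,0,0,0.3,0],[0,0,0,0.3,0],[0,0,0,0.3,0],[0,0,0,0.3,0]]]'; python3 go.py 447 62 83;  python3 - <<'E'
from h import *
b,d=snap('side'); np.savez('p2.npz',a=b,d=d)
E
```

```text
time: 27.85
tool_pos: [444.1, 62.5, 75.4]
tcp_rot: [-3.141, 0.001, -3.095]
contact_force: [-4.7, 0.1, 6.2]
grip_width: 45.8
finger_force: 30.0
t27.85 pos [444.1  62.5  75.4] yaw -177.3 F [-4.7  0.1  6.2] w 45.8 f 30.0 | SHIFT [-0.29 -0.06 -0.76] turn -0.0
```

```bash

python3 -m crank '[[[0,0,0,0.1,0],[0,0,0,0.1,0],[0,0,0,0.2,0],[0,0,0,0.2,0],[0,0,0,0.3,0],[0,0,0,0.3,0],[0,0,0,0.4,0],[0,0,0,0.4,0],[0,0,0,0.4,0],[0,0,0,0.4,0]]]'; python3 go.py 447 62 83
```

```text
time: 28.9
tool_pos: [444.3, 62.5, 71.6]
tcp_rot: [-3.141, 0.001, -3.095]
contact_force: [-5.5, -0.9, 6.3]
grip_width: 45.0
finger_force: 30.0
t28.90 pos [444.3  62.5  71.6] yaw -177.3 F [-5.5 -0.9  6.3] w 45.0 f 30.0 | SHIFT [-0.26 -0.06 -1.14] turn -0.0
```

```bash

python3 -m crank '[[[0.7,0,0,0,0],[0.7,0,0,0,0],[0.7,0,0,0,0],[0.7,0,0,-2,0],[0.7,0,0,-5,0],[0.2,0,0,-7.5,0],[0,0,0,-7.5,0],[0,0,0,-7.5,0],[0,0,0,-7.5,0],[0,0,0,-7.5,0]]]'; python3 go.py 447 62 110;  python3 - <<'E'
from h import *
b,d=snap('side'); np.savez('p3.npz',a=b,d=d); Q=cloud('side',d)
m=(b.max(-1)<70)&(abs(Q[...,0]-447)<25)&(abs(Q[...,1]-62)<35)&(Q[...,2]>50); q=Q[m]; v,u=np.where(m)
print(len(q),q.mean(0).round(1),u.mean(),v.mean(),u.min(),u.max(),v.min(),v.max())
h=np.array([527.5,64,0]);c,s=np.cos(.047),np.sin(.047)
for a in(0.11,0.03,0,-.04): 
  x=50-130*np.cos(a); print(a,pix('side',[527.5+c*x,64+s*x,95+130*np.sin(a)]))
E
```

```text
time: 29.9
tool_pos: [443.1, 62.5, 144.8]
tcp_rot: [3.141, -0.002, -3.095]
contact_force: [-0.2, -0.3, 0.7]
grip_width: 29.1
finger_force: 0.0
t29.90 pos [443.1  62.5 144.8] yaw -177.3 F [-0.2 -0.3  0.7] w 29.1 f 0.0 | SHIFT [-0.39 -0.07  3.48] turn -0.0
184 [449.2  39.4 255.8] 279.6141304347826 132.64673913043478 266 288 99 189
0.11 [281.47467143 179.25793646]
0.03 [281.43042359 182.45657692]
0 [281.49214262 183.6376736 ]
-0.04 [281.64011663 185.19407691]
```

```bash
python3 - <<'E'
from h import *
z=np.load('p3.npz'); b=z['a']; Q=cloud('side',z['d'])
m=(b.max(-1)<75); m[:168]=0;m[205:]=0;m[:,:265]=0;m[:,300:]=0
n,L,S,C=cv2.connectedComponentsWithStats(m.astype(np.uint8))
for i in range(1,n):
    if S[i,4]>4: print(S[i],C[i].round(1),Q[L==i].mean(0).round(1))
print(b[170:196,270:300].max(-1).astype(int))
E
```

```text
[279 177   8  13  63] [282.3 183.3] [450.   62.7  93.9]
[291 177   5   5  19] [292.7 179.2] [478.4  59.1 105.5]
[291 187   3  12  23] [292.  192.1] [474.9  60.2  61.8]
[[113 110 108 107 108 111 121 128 130 127 125 124 122 120 120 119 118 115
  114 113 114 118 118 122 122 124 123 121 117 116]
 [120 113 108 107 108 112 117 121 118 116 113 112 111 111 112 117 120 121
  119 116 117 117 119 119 121 122 123 122 119 115]
 [118 112 107 105 107 111 113 113 108 108 110 110 109 108 110 116 119 121
  119 118 116 118 119 119 121 122 121 122 118 117]
 [112 111 110 108 107 108 109 110 108 110 114 114 113 111 112 115 115 117
  116 115 116 119 120 120 120 121 122 120 121 117]
 [110 111 112 112 110 109 110 111 111 113 114 116 114 114 114 113 115 115
  116 115 113 113 117 118 122 122 124 121 123 123]
 [110 111 113 115 114 112 112 110 111 112 112 112 115 114 115 116 116 117
  116 115 109 103 106 115 125 132 133 131 131 133]
 [109 110 112 116 115 114 111 111 111 106  93  90 101 108 113 113 116 120
  122 122 106  87  85  97 120 141 153 147 137 129]
 [108 107 111 114 117 114 112 111 107  84  62  55  71 100
[... 1618 characters left out ...]
 98  84  81  89 102 109
  109 108 100  69  53  76 113 122 118 115 112 112]
 [117 112 115 119 115 111 105 105 107 106 110 114 109 103 104 106 109 112
  109 109 102  70  52  74 110 119 121 118 114 107]
 [114 110 112 118 117 114 108 106 108 107 110 113 112 110 111 112 110 109
  110 110 104  73  54  73 109 122 128 131 124 111]
 [115 111 113 116 119 116 112 110 112 112 114 114 116 114 115 114 112 110
  109 111 104  75  56  75 113 131 140 152 141 116]
 [117 117 119 120 123 122 117 116 115 115 115 117 116 115 114 115 112 110
  112 111 104  78  56  75 115 128 130 144 145 136]
 [121 124 121 122 126 125 120 117 118 117 119 116 116 115 113 114 113 110
  111 111 104  79  56  69 104 105 102 114 144 165]]
```

```bash

python3 -m crank '[[[0.3,0,0,-2,0],[0.3,0,0,-4,0],[0.3,3,0,-7,0],[0.3,6,0,-10,0],[0.3,6,0,-10,0],[0.3,6,0,-10,0],[0.3,6,0,-10,0],[0.3,6,0,-10,0],[0.3,6,0,-10,0],[0.3,6,0,-10,0]]]' | head -2;  python3 - <<'E'
from h import *
b,d=snap('side'); c,_=snap('top'); Q=cloud('side',d)
m=(b.max(-1)<75); m[:168]=0;m[205:]=0;m[:,:265]=0;m[:,340:]=0
n,L,S,C=cv2.connectedComponentsWithStats(m.astype(np.uint8))
for i in range(1,n):
    if S[i,4]>10: print(S[i],C[i].round(1),np.median(Q[L==i],0).round(1))
z0=np.load('side0.npz')['a']
for k,(u,v) in dict(beaker=(306,330),botA=(390,240),botB=(353,170)).items(): print(k,abs(b[v-15:v+15,u-10:u+10].astype(int)-z0[v-15:v+15,u-10:u+10]).mean())
E
```

```text
time: 30.95
tool_pos: [383.9, 59.7, 245.2]
[279 177   8  13  63] [282.3 183.3] [449.4  53.5 101.1]
[291 177   5   5  19] [292.7 179.2] [478.9  59.4 104. ]
[291 187   3  12  25] [292.  192.3] [474.8  59.9  59.1]
beaker 1.6872222222222222
botA 1.153888888888889
botB 1.4355555555555555
```

```bash
python3 -c "
from plant import bot
print(bot.close_job())"
```

```text
the job is handed in; nothing more can be done
None
```

The job is handed in at about 31 s: plate, pad, ring and cover (boss up) are stacked on the seat, and the arm stayed level under the upright catch after release; that latch is read from side-camera measurements, not a test push, and the beaker and both bottles were not moved.

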